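Fold the ratchet writing slope flat

ROBOT

A 6-joint arm with a two-finger parallel gripper is mounted at the origin on the work surface. World frame = base frame: x ahead of the robot, y to its left, z up, the work surface at z = 0. Lengths are in m, angles in degrees, forces in N, time in s.
With the tool pointing down it reaches from about 0.3 to 0.75 m from the base axis. Payload 8.5 kg.
Tool frame: the origin (TCP) lies between the finger pads; the fingertips stand env.finger_overhang ahead of it and the grasp point (between the pads) lies 2 mm behind it (env.finger_overhang is the distance from the TCP to the fingertips, in m); z points along the fingers, y is the line along which they close (so a half turn about z gives the same grasp; the last joint's range is limited). The gripper opens to 85 mm and grips with 20 to 120 N. Pads are 22 mm wide; open, the fingers measure 114 mm over their backs; the gripper's body (76 mm by 85 mm) begins 54 mm behind the grasp point. The pads swing forward as they close: fully open they stand 13 mm farther back than shut.
Start: joints at [-77.882, 21.807, 74.336, -0, 83.858, -12.336], TCP at [0.228, -0.501, 0.248] pointing down, gripper open.
Joint ranges: [-178.18, 178.18], [-50.72, 133.34], [12.68, 142.11], [-81.47, 261.47], [9.98, 163.14], [-165.26, 165.26]. Speed limits (degrees/s): [136.94, 136.94, 180, 180, 180, 180].

INTERFACE

Orientations are given as a 3x3 rotation matrix whose columns are the frame's x, y, z axes.
In Python, from rig import env gives the robot as it stands. The module is installed in compiled form; this text tells all that it offers.
- The arm moves only by the tool jog_arm, never from a script. Its arguments are lists of equal length, an entry for each row: "hand": the finger opening in m, from 0 to 0.0854; "travel": the shift along the world's x, y, z in m, a list of three; "yaw": the turn about the world's z in rad. A call has exactly 5 rows; each row shifts and turns the commanded pose from where the row before left it; what a row does not reach is not made up. A row lasts 1/8 s, in which the tool goes at most 62.5 mm and 10.7 degrees, less where a joint would pass 70% of its speed; a pose out of reach is approached as far as the arm can. A call is refused whole if a number of a shift passes 0.0625 or a number of a turn 0.188, either way. A call with a gripper value outside its range is refused whole. The fingers move at their own pace and stop on an object; "grip_force" is the grip in N (left out, the last holds). Time passes only in rows, so rows that do not move let the fingers close, or fill a call up. It gives the time, the measured TCP pose, the force, the opening and the grip force at its end, in the units of the state.
- env.observe(): the state, without advancing time (a new reading comes with each control period).
- env.get_image(name): name is "side" or "top"; returns the picture (400x640x3 uint8, red, green, blue); there is no depth.
- env.calibration(name): a dict with "fx", "fy", "cx", "cy" (pixels), "position" and "rotation" of the camera in the world. Camera axes: x right, y down, z forward; pixel columns grow to the right and rows downward; lengths in m; the calibration is good to about 2 mm. A picture is of the moment at which its call begins. calibration takes no time and is no camera call.
- env.close_job(): hands the job in; it is judged then, once.
The state is a dict: "time_s": time; "q": joint angles; "qvel": joint speeds; "joint_efforts": joint torques, N m; "position": TCP position; "tool_rot": TCP orientation; "ft_force": force on the tool from outside, world axes, zero at the start; "wrist_torque": the same for the moment, N m; "grip_width": finger opening in m; "gripper_force": force on a finger pad.
Only numpy, scipy, OpenCV 4.12 (cv2) and the standard library are available. Lean on these libraries where they do the work, as an engineer would, in place of code of your own. Each camera call takes 0.05 s, during which the arm holds its last target. There are 200 camera calls.

TASK

Fold the wooden writing slope flat so it can be put away: with a fingertip press down the thumb tab of its ratchet pawl, as far as it goes, so that the pawl tips clear of the teeth and stays there, then push the tilted board down past the teeth until it lies fully flat on its base. Only press and push, with nothing gripped or lifted: do not raise the board, do not force it down while the pawl is still engaged, leave the pawl free, and leave the jars, tumbler, bowl, tape and brush around it where they are.

Things in the scene. Friction and masses are not known exactly. Their poses are not given: they have to be found in the camera images.
- slope: fixed wooden base of a small writing slope on the green mat: 240 (own x) by 270 (y) by 22 mm, origin on the table under its middle. Own x points from hinged to raised end of the board, y to the ratchet side. Hinge axis along y at x -100 mm, 34 mm up. On the +y side a toothed steel quadrant (radius 62 mm) turns with the board; the pawl lies on top, its pivot at x -150, y 146, z 88 mm
- board (a joint): tilt of the board, rad: 0 = flat on its base, a firm stop; starts at 0.42 to 0.63. The hinge is stiff: the board stays at any angle and needs some 3 to 10 N of downward push at board_mid. With the pawl between the teeth it is locked but for a play of up to 0.2 rad
- board_mid (a point): point on the upper face of the pale wooden board, mid-width, 140 mm from the hinge axis, 6 mm above the plane through that axis; 40 mm above the table when flat. Board: 200 mm from hinge to raised edge, 250 mm wide, 11 mm thick, a brown ruled sheet fixed on it, a 10 mm high ledge along its hinged end. Own x points up the board, z out of its face
- board_hinge (a point): point on the board's hinge axis, in the middle of the board's width, 34 mm above the table; it does not move
- pawl (a joint): angle of the ratchet pawl, rad: 0 = engaged between the teeth (as at the start), 0.38 = fully pressed against its stop, clear above about 0.2. It has no return spring: friction keeps it where it is left. Pressing the tab takes only 1 to 3 N until the stop is met
- tab_top (a point): centre of the upper face of the pawl's thumb tab: a dark steel paddle 34 (slope x) by 36 (slope y) by 6 mm, level, 114 mm above the table at the start, at the pawl's end away from the board, 52 mm to -x of the pivot. Pressed, it sinks 20 mm to its stop (a fingertip goes down 15 to 20 mm), shifts 6 mm to the slope's -x side and tilts 0.38 rad. Nothing stands above it
- ink_a: bystander, not to be moved: a squat round screw-top ink jar (42 mm across, 60 mm tall), near the thumb tab; origin at the centre of its underside
- ink_b: bystander, not to be moved: a squat round screw-top ink jar (42 mm across, 60 mm tall), beside the ratchet; origin at the centre of its underside
- ink_c: bystander, not to be moved: a squat round screw-top ink jar (42 mm across, 60 mm tall), by the slope's low end; origin at the centre of its underside
- tumbler: bystander, not to be moved: a clear plastic tumbler (68 mm across, 85 mm tall), beside the slope on the ratchet side; origin at the centre of its underside
- bowl: bystander, not to be moved: a clear glass bowl (110 mm across, 50 mm tall), by the slope's low end; origin at the centre of its underside
- tape: bystander, not to be moved: a roll of paper tape lying flat (80 mm across, 20 mm tall), beyond the slope's raised end; origin at the centre of its underside
- brush: bystander, not to be moved: a flat wide brush, 190 mm long, lying, beyond the slope's raised end; origin at the centre of its underside

How it is judged (in metres and radians):
On the way, in this order (a step that is already met when the one before it is completed fails the run):
1. the pawl is pressed free of the teeth while the board is still up (value of joint pawl above 0.22 rad and value of joint board above 0.25 rad), for 0.1 s.
2. the board is pushed down flat (value of joint board below 0.035 rad), for 0.2 s.
At the end, for the whole second after the job is handed in: the board lies flat (tilt under 0.04 rad) and at rest, and the pawl is still free of the teeth (over 0.2 rad) (value of joint board below 0.04 rad and value of joint pawl above 0.2 rad and velocity of joint board below 0.05 rad/s); the robot touches nothing.
It fails at once if the board was forced down past the teeth with the pawl still engaged (value of joint pawl below 0.1 rad and value of joint board below 0.3 rad).
It fails at once if the board was raised (value of joint board above 0.7 rad or (value of joint board above 0.3 rad and velocity of joint board above 0.3 rad/s)).
It fails at once if a jar, the tumbler, bowl, tape or brush was moved by more than 30 mm or lifted (distance of any of ink_a, ink_b, ink_c, tumbler, bowl, tape, brush from where it was at the start of the episode above 0.03 m).
It also fails if it takes over 38 s, if anything falls off the work surface, if the arm or the gripper's body presses on something with over 40 N, if the wrist force passes 120 N, or if a joint passes its speed limit or range.

## Working session

There is one attempt and no reset: what is moved stays moved. The work goes in short steps, Python scripts to look and compute and a tool call to move; the robot and the scene stay as the last step left them, time stands still between calls to the robot, and variables do not carry over. Pictures are saved under pics/ and viewed, at most 10 in all, crops included, and the job is handed in when it is done.

Besides the shell and the picture viewer there is one more tool, called after "Call:" by a JSON object that holds its "name" and its "arguments", one argument or row to a line. jog_arm: Moves the arm, as the interface text tells. Its arguments: {"type":"object","properties":{"hand":{"type":"array"},"travel":{"type":"array"},"yaw":{"type":"array"},"grip_force":{"type":"number"}},"required":["hand","travel","yaw"]}

```bash
mkdir -p pics; python3 - <<'E'
from rig import env
import cv2,numpy as np
for n in("side","top"):
    cv2.imwrite(f"pics/{n}0.png",env.get_image(n)[:,:,::-1]); c=env.calibration(n); print(n,{k:np.round(v,4).tolist() for k,v in c.items()})
o=env.observe();print(env.finger_overhang,o["position"],o["tool_rot"],o["time_s"],o["grip_width"],o["ft_force"])
E
```

```text
side {'fx': 457.8397, 'fy': 457.8397, 'cx': 320.3508, 'cy': 199.9573, 'position': [0.458, 0.8756, 0.9524], 'rotation': [[-0.9899, -0.1011, 0.0995], [-0.1418, 0.6928, -0.707], [0.0026, -0.714, -0.7002]]}
top {'fx': 436.6161, 'fy': 436.6161, 'cx': 322.4369, 'cy': 196.2996, 'position': [0.5199, 0.0164, 1.1362], 'rotation': [[-0.0258, -0.9978, 0.0618], [-0.9995, 0.0247, -0.0186], [0.017, -0.0623, -0.9979]]}
0.017 [ 0.22761435 -0.50043298  0.24780118] [[ 9.10319423e-01  4.13906373e-01 -2.50148101e-04]
 [ 4.13906358e-01 -9.10318660e-01  1.20994561e-03]
 [ 2.73089715e-04 -1.20497488e-03 -9.99999237e-01]] 0.1 0.08519904680447576 [-0.97967788 -0.59910852  0.6877461 ]
```

View pics/side0.png

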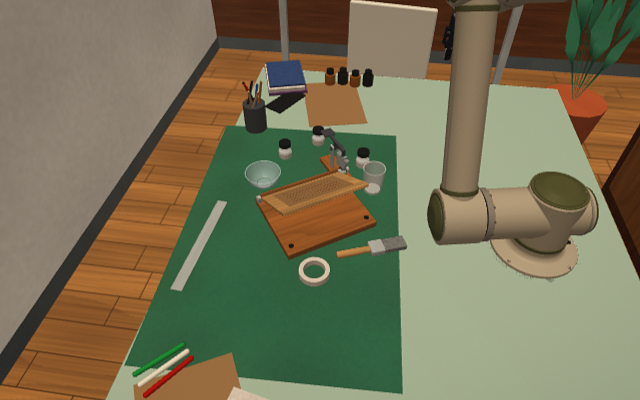

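View pics/top0.png

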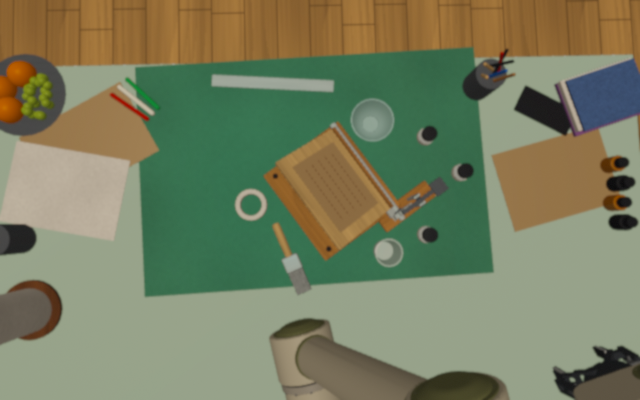

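The side view shows the slope with its pawl and tab near (330,133). In the top view the tab is near (438,186), the base corners are near (265,176) and (327,260), and the board is raised at its left end. I'll enlarge both.

```bash
python3 - <<'E'
import cv2,numpy as np
a=cv2.imread("pics/side0.png")[110:265,240:420]; b=cv2.imread("pics/top0.png")[100:270,255:480]
cv2.imwrite("pics/c1.png",cv2.resize(a,None,fx=4,fy=3.8,interpolation=cv2.INTER_CUBIC)[:600] if 0 else cv2.resize(a,None,fx=3.8,fy=3.8,interpolation=cv2.INTER_CUBIC))
cv2.imwrite("pics/c2.png",cv2.resize(b,None,fx=3.5,fy=3.5,interpolation=cv2.INTER_CUBIC))
E
```

```text
(no output)
```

View pics/c1.png

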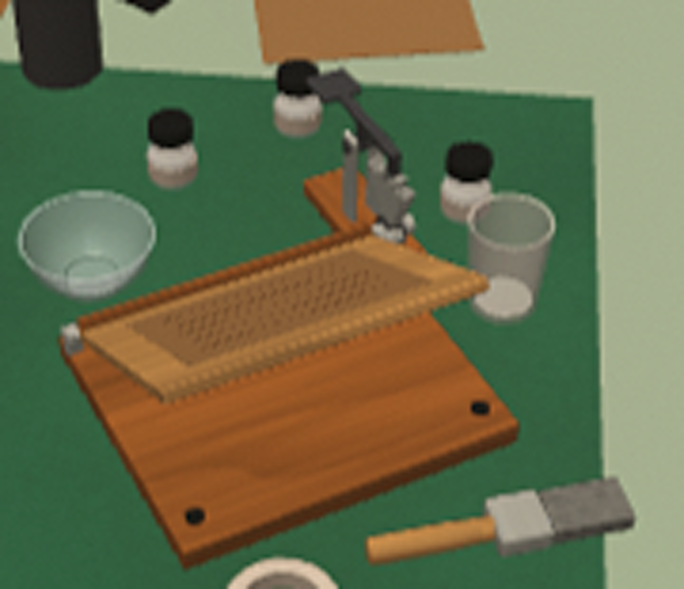

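View pics/c2.png

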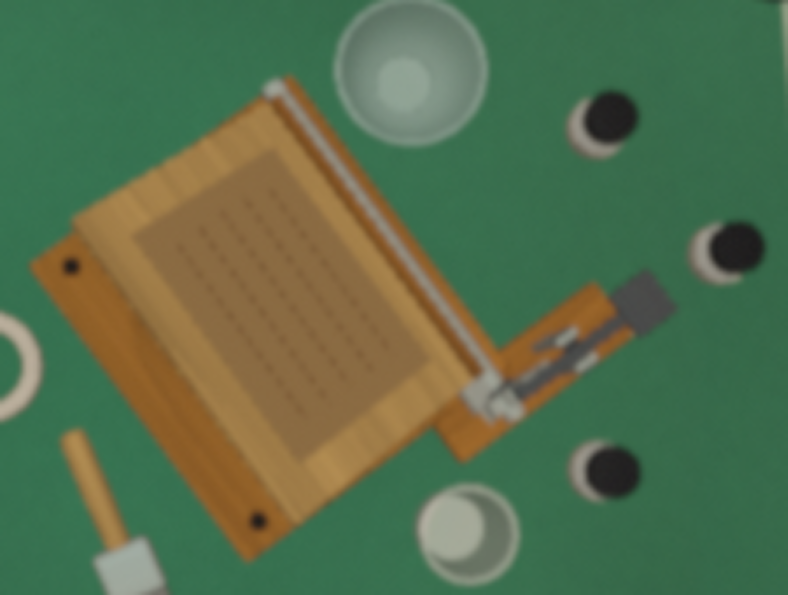

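The crops show the tab centre at side pixel (328,132.4) and top pixel (439,186.6). The base's raised-end corners are in c2 at (33,266) and (249,560). The board's raised-edge corners are at c1 (165,397) and (488,283), and c2 (75,222) and (298,524).

```bash
cat > h.py <<'E'
from rig import env
import numpy as np
C={n:env.calibration(n) for n in("side","top")}
def ray(n,p):
    c=C[n];d=np.array(c["rotation"])@[(p[0]-c["cx"])/c["fx"],(p[1]-c["cy"])/c["fy"],1];return np.array(c["position"]),d/np.linalg.norm(d)
def tri(s,t):
    A=0;b=0;R=[ray("side",s),ray("top",t)]
    for o,d in R: P=np.eye(3)-np.outer(d,d);A=A+P;b=b+P@o
    x=np.linalg.solve(A,b);return x,max(np.linalg.norm(np.cross(x-o,d)) for o,d in R)
def plane(n,p,z): o,d=ray(n,p);return o+d*(z-o[2])/d[2]
s=lambda u,v:(240+u/3.8,110+v/3.8)
t=lambda u,v:(255+u/3.5,100+v/3.5)
E
python3 - <<'E'
from h import *
np.set_printoptions(precision=4,suppress=True)
tab=tri(s(334,85),t(644,303));print("tab",tab)
for a,b,k in((s(165,393),t(75,222),"b-far"),(s(488,281),t(298,524),"b-near"),(s(184,552),t(33,267),"base far"),(s(517,428),t(249,560),"base near")):print(k,tri(a,b))
A=plane("top",t(33,267),.022);B=plane("top",t(249,560),.022);D=plane("top",t(290,78),.022)
print(A,B,D,np.linalg.norm(A-B),np.linalg.norm(A-D))
ey=(B-A)/np.linalg.norm(B-A);ex=np.array([ey[1],-ey[0],0])
if ex@(A-D)<0: ex=-ex
O=(B+D)/2;O[2]=0
print("ex",ex,"ey",ey,"yaw",np.arctan2(ex[1],ex[0]),"O",O)
print("tab pred",O-202*ex/1000+.146*ey)
for n,p in("ink_a",t(737,247)),("ink_b",t(612,472)),("ink_c",t(610,117)):print(n,plane("top",p,.06))
print("tumbler",plane("top",t(468,534),.085))
print("hinge",O-.1*ex)
E
```

```text
tab (array([ 0.5989, -0.281 ,  0.105 ]), np.float64(0.001183288802347863))
b-far (array([0.6607, 0.1024, 0.1264]), np.float64(0.0008494322477307563))
b-near (array([ 0.4575, -0.0402,  0.124 ]), np.float64(0.0006612813940923513))
base far (array([0.6446, 0.1436, 0.0139]), np.float64(0.0001590895076157496))
base near (array([ 0.4252, -0.0099,  0.0088]), np.float64(0.0006163580242077761))
[0.6438 0.1427 0.022 ] [ 0.4269 -0.0096  0.022 ] [ 0.7796 -0.0492  0.022 ] 0.26502581856345087 0.23506295689537957
ex [-0.5747  0.8184  0.    ] ey [-0.8184 -0.5747  0.    ] yaw 2.1829895346114436 O [ 0.6033 -0.0294  0.    ]
tab pred [ 0.5999 -0.2786  0.    ]
ink_a [ 0.642  -0.3621  0.06  ]
ink_b [ 0.4847 -0.2661  0.06  ]
ink_c [ 0.7375 -0.2751  0.06  ]
tumbler [ 0.4458 -0.1587  0.085 ]
hinge [ 0.6607 -0.1112  0.    ]
```

Call:
{"name": "jog_arm", "arguments": {
  "hand": [0,0,0,0,0],
  "travel": [
    [0.037,0.0217,0],
    [0.037,0.0217,0],
    [0.037,0.0217,0],
    [0.037,0.0217,0],
    [0.037,0.0217,0]
  ],
  "yaw": [0.018,0.018,0.018,0.018,0.018]
}}

```text
time_s: 0.72
position: [0.4137, -0.3912, 0.248]
tool_rot: [[0.869, 0.495, -0.0], [0.495, -0.869, 0.001], [-0.0, -0.001, -1.0]]
ft_force: [0.9, -0.1, -0.7]
grip_width: 0.0005
gripper_force: 0.0
```

Call:
{"name": "jog_arm", "arguments": {
  "hand": [0,0,0,0,0],
  "travel": [
    [0.037,0.0217,0],
    [0.037,0.0217,0],
    [0.037,0.0217,-0.01],
    [0.037,0.0217,-0.02],
    [0.037,0.0217,-0.03]
  ],
  "yaw": [0.018,0.018,0.018,0.018,0.018]
}}

```text
time_s: 1.35
position: [0.599, -0.2829, 0.188]
tool_rot: [[0.821, 0.571, 0.001], [0.571, -0.821, -0.001], [0.0, 0.001, -1.0]]
ft_force: [1.0, -0.1, -0.2]
grip_width: 0.0004
gripper_force: 0.0
```

Call:
{"name": "jog_arm", "arguments": {
  "hand": [0,0,0,0,0],
  "travel": [
    [0,0,0],
    [0,0,0],
    [0,0,0],
    [0,0,0],
    [0,0,0]
  ],
  "yaw": [0,0,0,0,0]
}}

```text
time_s: 1.98
position: [0.5974, -0.2841, 0.1888]
tool_rot: [[0.822, 0.57, 0.001], [0.57, -0.822, -0.0], [0.0, 0.001, -1.0]]
ft_force: [-0.3, -0.1, -0.0]
grip_width: -0.0004
gripper_force: 0.0
```

```bash
python3 - <<'E'
from rig import env
import cv2,numpy as np
a=env.get_image("side")[90:210,250:420,::-1];b=env.get_image("top")[120:240,350:520,::-1]
cv2.imwrite("pics/p1.png",cv2.resize(np.hstack([a,b]),None,fx=2.3,fy=2.3,interpolation=cv2.INTER_CUBIC))
print(env.observe()["ft_force"],env.observe()["grip_width"])
E
```

```text
[0.15402823 0.52802649 0.77235653] -0.0003246112910523274
```

View pics/p1.png

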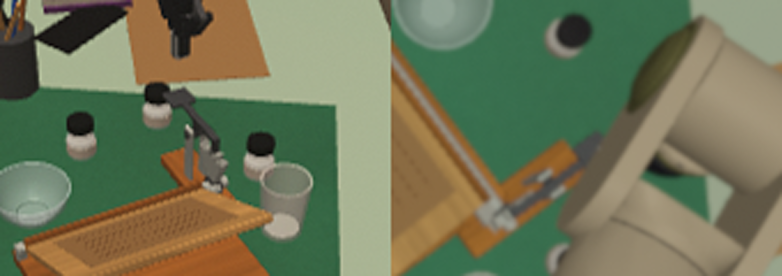

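The fingertip at side pixel (329,114) is straight above the tab at (328,132), and nothing has been touched. Next I descend.

Call:
{"name": "jog_arm", "arguments": {
  "hand": [0,0,0,0,0],
  "travel": [
    [0,0.001,-0.02],
    [0,0,-0.015],
    [0,0,-0.01],
    [0,0,-0.005],
    [0,0,0]
  ],
  "yaw": [0,0,0,0,0]
}}

```text
time_s: 2.7
position: [0.5977, -0.2827, 0.1383]
tool_rot: [[0.822, 0.57, -0.0], [0.57, -0.822, 0.0], [-0.0, -0.0, -1.0]]
ft_force: [-0.4, 0.1, 1.1]
grip_width: -0.0002
gripper_force: 0.0
```

Call:
{"name": "jog_arm", "arguments": {
  "hand": [0,0,0,0,0],
  "travel": [
    [0,0,-0.003],
    [0,0,-0.003],
    [0,0,-0.003],
    [0,0,-0.003],
    [0,0,-0.003]
  ],
  "yaw": [0,0,0,0,0]
}}

```text
time_s: 3.32
position: [0.5979, -0.2829, 0.1234]
tool_rot: [[0.821, 0.57, 0.001], [0.57, -0.821, -0.001], [0.0, 0.001, -1.0]]
ft_force: [1.4, -2.1, 2.1]
grip_width: -0.0001
gripper_force: 1.0
```

Call:
{"name": "jog_arm", "arguments": {
  "hand": [0,0,0,0,0],
  "travel": [
    [0,0,-0.002],
    [0,0,-0.002],
    [0,0,-0.002],
    [0,0,-0.001],
    [0,0,0]
  ],
  "yaw": [0,0,0,0,0]
}}

```text
time_s: 3.95
position: [0.5976, -0.2826, 0.1162]
tool_rot: [[0.821, 0.57, -0.0], [0.57, -0.821, 0.0], [-0.0, -0.0, -1.0]]
ft_force: [1.0, -2.1, 0.5]
grip_width: -0.0003
gripper_force: 0.6
```

Contact is light and the stop has not been met (the tip is at about 0.099). I'll press further in small steps.

Call:
{"name": "jog_arm", "arguments": {
  "hand": [0,0,0,0,0],
  "travel": [
    [0,0,-0.001],
    [0,0,-0.001],
    [0,0,-0.001],
    [0,0,-0.001],
    [0,0,0]
  ],
  "yaw": [0,0,0,0,0]
}}

```text
time_s: 4.58
position: [0.5976, -0.2826, 0.1122]
tool_rot: [[0.821, 0.57, -0.0], [0.57, -0.821, 0.0], [-0.0, -0.0, -1.0]]
ft_force: [0.2, -1.4, 0.8]
grip_width: -0.0001
gripper_force: 0.8
```

Call:
{"name": "jog_arm", "arguments": {
  "hand": [0,0,0,0,0],
  "travel": [
    [0,0,-0.001],
    [0,0,-0.001],
    [0,0,-0.001],
    [0,0,0],
    [0,0,0]
  ],
  "yaw": [0,0,0,0,0]
}}

```text
time_s: 5.2
position: [0.5978, -0.2827, 0.111]
tool_rot: [[0.821, 0.57, 0.001], [0.57, -0.821, -0.001], [0.001, 0.002, -1.0]]
ft_force: [-2.1, 0.2, 11.1]
grip_width: 0.0001
gripper_force: 5.0
```

The stop was met at about 11 N after 20 mm of sinking. Now I lift off, move over the board's middle, and take a look.

Call:
{"name": "jog_arm", "arguments": {
  "hand": [0,0,0,0,0],
  "travel": [
    [0,0,0.01],
    [0,0,0.03],
    [0,0,0.05],
    [-0.002,0.03,0],
    [-0.003,0.045,0]
  ],
  "yaw": [0,0,0,0,0]
}}

```text
time_s: 5.82
position: [0.5922, -0.2073, 0.1993]
tool_rot: [[0.822, 0.569, -0.0], [0.569, -0.822, 0.0], [-0.0, -0.001, -1.0]]
ft_force: [0.3, 0.0, 0.3]
grip_width: 0.0
gripper_force: 0.0
```

Call:
{"name": "jog_arm", "arguments": {
  "hand": [0,0,0,0,0],
  "travel": [
    [-0.004,0.06,0],
    [-0.004,0.06,0],
    [-0.003,0.05,0],
    [-0.002,0.041,0],
    [0,0,0]
  ],
  "yaw": [0,0,0,0,0]
}}

```text
time_s: 6.45
position: [0.5789, 0.0061, 0.1994]
tool_rot: [[0.819, 0.573, -0.001], [0.573, -0.819, 0.001], [-0.001, -0.001, -1.0]]
ft_force: [-0.6, 0.4, 0.4]
grip_width: 0.0001
gripper_force: 0.0
```

```bash
python3 - <<'E'
from rig import env
import cv2,numpy as np
a=env.get_image("side")[90:270,230:420,::-1];b=env.get_image("top")[90:270,310:500,::-1]
cv2.imwrite("pics/p2.png",cv2.resize(np.hstack([a,b]),None,fx=2.1,fy=2.1,interpolation=cv2.INTER_CUBIC))
print(env.observe()["ft_force"],env.observe()["position"])
E
```

```text
[-0.04948682 -0.73800855 -0.12745736] [0.57949099 0.00338191 0.19925086]
```

View pics/p2.png

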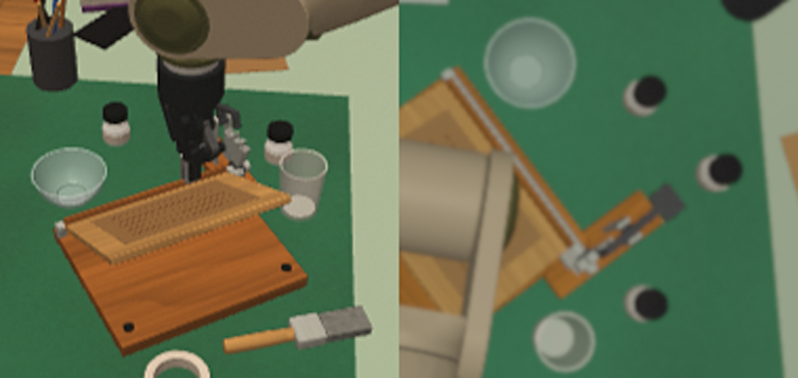

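The board is still up, the bystanders are in place and the fingertip is above the board's middle. The tab in the top view is at (438,187). I'll push down now and watch the force.

Call:
{"name": "jog_arm", "arguments": {
  "hand": [0,0,0,0,0],
  "travel": [
    [0,0,-0.02],
    [0,0,-0.02],
    [0,0,-0.015],
    [0,0,-0.01],
    [0,0,-0.004]
  ],
  "yaw": [0,0,0,0,0]
}}

```text
time_s: 7.18
position: [0.5798, 0.003, 0.1304]
tool_rot: [[0.822, 0.57, 0.0], [0.57, -0.822, -0.0], [0.0, 0.0, -1.0]]
ft_force: [-0.5, -0.2, 4.7]
grip_width: -0.0002
gripper_force: 1.9
```

Call:
{"name": "jog_arm", "arguments": {
  "hand": [0,0,0,0,0],
  "travel": [
    [0,0,-0.002],
    [0,0,-0.002],
    [0,0,-0.002],
    [0,0,-0.002],
    [0,0,-0.002]
  ],
  "yaw": [0,0,0,0,0]
}}

```text
time_s: 7.8
position: [0.5797, 0.0034, 0.1203]
tool_rot: [[0.821, 0.57, 0.0], [0.57, -0.821, 0.0], [0.0, 0.0, -1.0]]
ft_force: [-0.1, -0.3, 5.1]
grip_width: 0.0001
gripper_force: 1.9
```

Call:
{"name": "jog_arm", "arguments": {
  "hand": [0,0,0,0,0],
  "travel": [
    [0,0,-0.003],
    [0,0,-0.003],
    [0,0,-0.003],
    [0,0,-0.003],
    [0,0,-0.003]
  ],
  "yaw": [0,0,0,0,0]
}}

```text
time_s: 8.43
position: [0.5796, 0.0034, 0.1051]
tool_rot: [[0.821, 0.57, -0.0], [0.57, -0.821, 0.0], [-0.0, -0.0, -1.0]]
ft_force: [-0.8, 0.1, 4.5]
grip_width: 0.0003
gripper_force: 2.0
```

```bash
python3 - <<'E'
from rig import env
import cv2,numpy as np
i=env.get_image("side");a=i[90:210,250:400,::-1];b=cv2.imread("pics/side0.png")[90:210,250:400]
cv2.imwrite("pics/p3.png",cv2.resize(np.hstack([b,a]),None,fx=2.6,fy=2.6,interpolation=cv2.INTER_CUBIC))
E
```

```text
(no output)
```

View pics/p3.png

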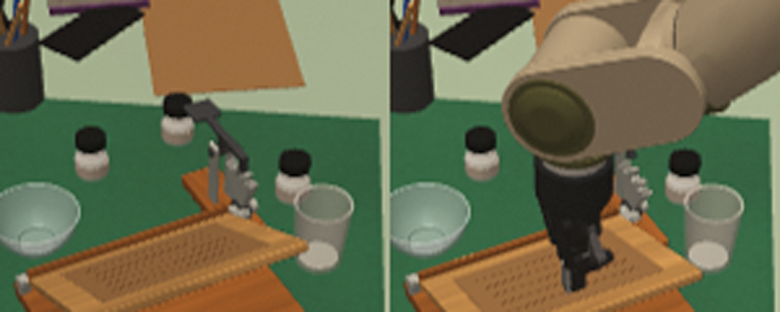

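The board is tipping down at about 5 N with its quadrant turning freely and no sign of pawl resistance. The pawl itself is hidden behind the wrist in this view. I'll continue to flat.

Call:
{"name": "jog_arm", "arguments": {
  "hand": [0,0,0,0,0],
  "travel": [
    [0,0,-0.002],
    [0,0,-0.002],
    [0,0,-0.002],
    [0,0,-0.002],
    [0,0,-0.002]
  ],
  "yaw": [0,0,0,0,0]
}}

```text
time_s: 9.1
position: [0.5796, 0.0034, 0.0952]
tool_rot: [[0.821, 0.57, -0.0], [0.57, -0.821, 0.0], [-0.0, -0.0, -1.0]]
ft_force: [-0.8, 1.6, 5.2]
grip_width: -0.0003
gripper_force: 1.9
```

Call:
{"name": "jog_arm", "arguments": {
  "hand": [0,0,0,0,0],
  "travel": [
    [0,0,-0.005],
    [0,0,-0.005],
    [0,0,-0.005],
    [0,0,-0.005],
    [0,0,-0.005]
  ],
  "yaw": [0,0,0,0,0]
}}

```text
time_s: 9.72
position: [0.5796, 0.0034, 0.0699]
tool_rot: [[0.821, 0.57, -0.0], [0.57, -0.821, 0.0], [-0.0, -0.0, -1.0]]
ft_force: [-0.9, 1.9, 4.2]
grip_width: 0.0
gripper_force: 2.0
```

Call:
{"name": "jog_arm", "arguments": {
  "hand": [0,0,0,0,0],
  "travel": [
    [0,0,-0.003],
    [0,0,-0.003],
    [0,0,-0.002],
    [0,0,-0.001],
    [0,0,-0.001]
  ],
  "yaw": [0,0,0,0,0]
}}

```text
time_s: 10.35
position: [0.5796, 0.0034, 0.0603]
tool_rot: [[0.821, 0.57, -0.0], [0.57, -0.821, 0.0], [-0.0, -0.0, -1.0]]
ft_force: [-3.3, 1.9, 3.6]
grip_width: -0.0
gripper_force: 1.9
```

Call:
{"name": "jog_arm", "arguments": {
  "hand": [0,0,0,0,0],
  "travel": [
    [0,0,-0.001],
    [0,0,-0.001],
    [0,0,-0.001],
    [0,0,-0.001],
    [0,0,0]
  ],
  "yaw": [0,0,0,0,0]
}}

```text
time_s: 10.98
position: [0.5797, 0.0033, 0.0565]
tool_rot: [[0.821, 0.57, 0.0], [0.57, -0.821, -0.0], [0.0, 0.0, -1.0]]
ft_force: [-3.4, 1.2, 6.1]
grip_width: 0.0001
gripper_force: 3.0
```

Call:
{"name": "jog_arm", "arguments": {
  "hand": [0,0,0,0,0],
  "travel": [
    [0,0,-0.001],
    [0,0,-0.001],
    [0,0,-0.001],
    [0,0,0],
    [0,0,0]
  ],
  "yaw": [0,0,0,0,0]
}}

```text
time_s: 11.6
position: [0.5798, 0.0033, 0.0563]
tool_rot: [[0.821, 0.571, 0.002], [0.571, -0.821, -0.001], [0.001, 0.002, -1.0]]
ft_force: [-11.1, 3.0, 29.8]
grip_width: 0.0001
gripper_force: 15.3
```

The firm stop was met at tip height 0.039 (flat is 0.040). I'll lift off and check.

Call:
{"name": "jog_arm", "arguments": {
  "hand": [0,0,0,0,0],
  "travel": [
    [0,0,0.005],
    [0,0,0.03],
    [0,0,0.05],
    [0,0,0.06],
    [-0.02,0.05,0]
  ],
  "yaw": [0,0,0,0,0]
}}

```text
time_s: 12.22
position: [0.5625, 0.0513, 0.2023]
tool_rot: [[0.824, 0.567, 0.01], [0.567, -0.824, -0.002], [0.007, 0.007, -1.0]]
ft_force: [-0.2, 1.9, 0.2]
grip_width: 0.0001
gripper_force: 0.0
```

Call:
{"name": "jog_arm", "arguments": {
  "hand": [0,0,0,0,0],
  "travel": [
    [-0.03,0.05,0],
    [-0.03,0.05,0],
    [-0.03,0.05,0],
    [-0.03,0.05,0],
    [0,0,0]
  ],
  "yaw": [0,0,0,0,0]
}}

```text
time_s: 12.85
position: [0.438, 0.2558, 0.1982]
tool_rot: [[0.819, 0.574, 0.0], [0.574, -0.819, -0.0], [0.0, 0.0, -1.0]]
ft_force: [1.6, 0.2, 0.4]
grip_width: 0.0
gripper_force: 0.0
```

```bash
python3 - <<'E'
from rig import env
import cv2,numpy as np
a=env.get_image("side")[90:270,230:420,::-1];b=env.get_image("top")[90:270,290:480,::-1]
cv2.imwrite("pics/p4.png",cv2.resize(np.hstack([a,b]),None,fx=2.1,fy=2.1,interpolation=cv2.INTER_CUBIC))
print(env.observe()["ft_force"],env.observe()["position"])
E
```

```text
[-0.25790664 -0.01453706  0.46369444] [0.43998973 0.25336686 0.19815668]
```

View pics/p4.png

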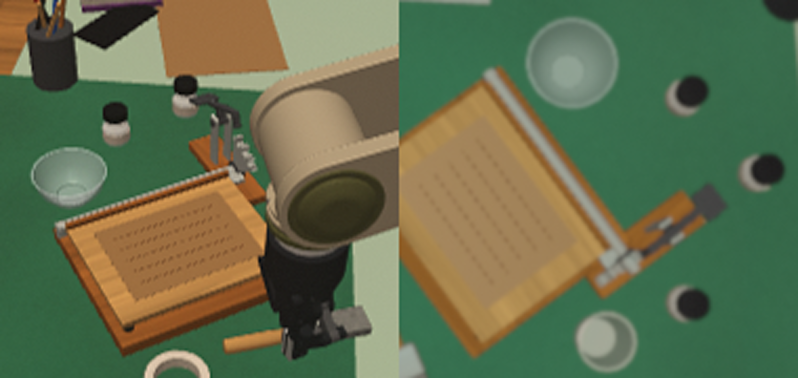

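The picture shows the board flat on its base and the pawl tipped clear, with its tab lowered at about (205,102) in the side crop. The bystanders are in place and the arm is clear (tip at z 0.18), so I'm handing in.

```bash
python3 -c "
from rig import env
print(env.close_job())"
```

```text
the job is handed in; nothing more can be done
None
```

The job is handed in: the pawl tab was pressed to its stop and stayed clear, the board was pushed flat onto its base, and the last picture shows the jars, tumbler and bowl in place and the arm clear; the judge's result was not returned.

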